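# Gauge the depth of a beaker and clamp the probe

### The job

Take the depth gauge's probe by its blue knob, lower it into the beaker until its foot touches the glass bottom, and let go so that it stays there. Then swing the red-handled clamp lever all the way round to its stop to lock the probe at that height. Keep the beaker upright on the stage and leave the things standing round about alone.

Things in the scene. Friction and masses are not known exactly. Their poses are not given: they have to be found in the camera images.
- stand: grey depth-gauge stand, fixed to the bench: base plate 200 x 150 x 14 mm, a column at the back (+x of the stand, 100 mm behind the probe) and an arm at the top whose top face is 146 mm above the bench. Its origin lies at bench height straight below the vertical axis of the probe; stand x points from the probe to the column, z up
- probe_slide (a joint): how far the probe is pushed down from its top position, m: 0 is fully up, 0.105 the lower stop, growing downwards. It slides only vertically, with about 3.5 N of friction (plus some drag with speed), and stays at whatever height it is left; with the clamp lever at its stop it is held much harder
- knob_center (a point): centre of the probe's blue round knob, 24 mm in diameter and 30 mm high, on the probe's vertical axis at its upper end, free to be gripped from above; 163 mm above the underside of the foot
- probe_tip (a point): centre of the flat underside of the probe's brass foot (10 mm in diameter), at the lower end of the 8 mm steel rod
- probe: the whole moving probe: blue knob, steel rod with black graduation rings and brass foot; its origin is the same point as probe_tip
- beaker: small empty clear-glass beaker without a spout, 56 mm wide and 64 mm high, standing loose on the stage plate under the probe; origin at the centre of its underside, z up; its bottom is 4 mm thick and it is 50 mm wide inside
- beaker_floor (a point): centre of the upper face of the beaker's glass bottom, where the foot must rest; anywhere on the flat bottom will do
- stage: round aluminium stage plate, 90 mm in diameter, fixed on the stand's base and carrying the beaker; its height differs from time to time (26 to 42 mm above the bench); origin at the centre of its top face
- clamp (a joint): angle of the clamp lever, rad: 0 open (lever along the stand's -x), growing anticlockwise from above to the stop at 1.571 (along the stand's -y, clamped). Vertical axis, 35 mm from the probe's axis towards the stand's -y. Friction at the post about 2 N, rising to about 7 N over the last 0.2 rad as its cam bites on the rod; stays where left, but short of the stop may spring back 0.05 rad
- lever_post (a point): grip point on the upright red post at the lever's end: 10 mm in diameter, 60 mm from the lever's turning axis, top end 16 mm above this point, the flat lever bar 24 mm below it
- petri: empty glass petri dish, 93 mm across and 16 mm high, a bystander; origin at the centre of its underside
- flask: conical flask with blue contents, 61 mm across and 99 mm high, a bystander; origin at the centre of its underside
- sample_jar: jar with a black screw lid, 55 mm across and 82 mm high, a bystander; origin at the centre of its underside
- eraser: blue and white eraser, 21 x 47 x 12 mm, a bystander; origin at the centre of its underside
There are look-alikes about, which are no part of the job. Of the things that look like the beaker, the middle-sized one is meant.

How it is judged (in metres and radians):
On the way, in this order (a step that is already met when the one before it is completed fails the run):
1. the probe's foot presses on the beaker's bottom while the clamp lever is still open (contact force between probe and beaker above 0.3 N and z of probe_tip in the frame of beaker_floor below 0.0015 m and value of joint clamp below 0.9 rad), for 0.1 s.
2. the clamp lever is swung to its stop with the foot still on the bottom (value of joint clamp above 1.4 rad and z of probe_tip in the frame of beaker_floor below 0.002 m), for 0.1 s.
At the end, for the whole second after the job is handed in: The clamp lever is at its stop (within 0.17 rad), the probe's foot stands on the beaker's bottom (within 2 mm), and the beaker stands still and upright (within 0.08 rad) on the stage (all of step 2 and z of probe_tip in the frame of beaker_floor above -0.002 m and horizontal distance between probe_tip and beaker_floor below 0.02 m and angle between beaker's own z axis and vertical below 0.08 rad and horizontal distance between beaker and stage below 0.022 m and linear speed of beaker below 0.01 m/s and linear speed of probe below 0.005 m/s); the robot touches nothing.
It fails at once if the beaker is tipped over (angle between beaker's own z axis and vertical above 0.35 rad).
It fails at once if a bystander is pushed away (more than 30 mm) (distance of any of petri, flask, sample_jar, eraser from where it was at the start of the episode above 0.03 m).
It also fails if it takes over 48 s, if anything falls off the work surface, if the arm or the gripper's body presses on something with over 40 N, if the wrist force passes 120 N, or if a joint passes its speed limit or range.

### The arm

A 6-joint arm with a two-finger parallel gripper is mounted at the origin on a cart in front of the work surface, level with it; the furniture and walls round the work are solid. World frame = base frame: x ahead of the robot, y to its left, z up, the work surface at z = 0. Lengths are in m, angles in degrees, forces in N, time in s.
With the tool pointing down it reaches from about 0.375 to 0.9 m from the base axis. Payload 3.1 kg.
Tool frame: the origin (TCP) lies on the centre line of the jaws, within the pads' length; the fingertips stand 25 mm ahead of it and the grasp point (between the pads) lies 6 mm ahead of it; z points along the fingers, y is the line along which they close (so a half turn about z gives the same grasp; the last joint's range is limited). The gripper opens to 87 mm and grips with 3 to 60 N. Pads are 19 mm wide; open, the fingers measure 117 mm over their backs; the gripper's body (75 mm by 190 mm) begins 51 mm behind the grasp point.
Start: joints at [64.085, 30.224, 82.088, -0, 67.689, -10.227], TCP at [0.169, 0.602, 0.227] pointing down, gripper open.
Joint ranges: [-176.69, 176.69], [-43.24, 126.21], [12.49, 139.97], [-82, 262], [0, 151.66], [-163.58, 163.58]. Speed limits (degrees/s): [159.86, 159.86, 180, 180, 180, 180].

### API

Orientations are given as a 3x3 rotation matrix whose columns are the frame's x, y, z axes.
In Python, from rig import * gives the robot as it stands.
- The arm moves only by the tool step_arm, never from a script. Its argument "steps" is a list of rows, each a list of 7 numbers: the shift along the tool's x, y, z normalised to -1 to 1, where 1 is 0.3 m, then the turn, a rotation vector about the tool's x, y, z normalised to -1 to 1, where 1 is 45 degrees, then the gripper's target within -1 to 1 (shut at 1, half-way at 0, fully open at -1). A call has 1 to 8 rows; each row is the pose to reach, as a shift and turn from the pose commanded when the call began, along the tool's axes at that moment; what a row does not reach only later rows make up. A row lasts 1/12 s, in which the tool goes at most 41.7 mm and 7.16 degrees, less where a joint would pass 70% of its speed; a pose out of reach is approached as far as the arm can. A call with a number of a shift or a turn outside -1 to 1 is refused whole. A call with a gripper value outside its range is refused whole. The fingers move at their own pace and stop on an object; the grip force is fixed at half the most. Time passes only in rows, so rows that repeat a pose let the fingers close. It gives the time, the measured TCP pose, the force, the opening and the grip force at its end, in the units of the state.
- read_state(): the state, without advancing time (a new reading comes with each control period).
- capture(name): name is "side" or "top"; returns a dict with "image" (420x560x3 uint8, red, green, blue), "vertical_fov" (degrees; the focal length in pixels is half the picture's height over the tangent of half this angle, whatever the lens; pixels are square), "cx", "cy" (the principal point, pixels), "world_from_camera" (4x4, takes a point from camera to world coordinates). Camera axes: x right, y down, z forward; pixel columns grow to the right and rows downward; lengths in m; the calibration is good to about 2 mm. A picture is of the moment at which its call begins. There is no depth.
- hand_in(): hands the job in; it is judged then, once.
The state is a dict: "time_s": time; "joint_positions": joint angles; "qvel": joint speeds; "tau": joint torques, N m; "position": TCP position; "tcp_rot": TCP orientation; "force": force on the tool from outside, world axes, zero at the start; "moment": the same for the moment, N m; "opening": opening from 0.0 (shut) to 1.0 (fully open); "grasp_force": force on a finger pad.
Only numpy, scipy, OpenCV 4.12 (cv2) and the standard library are available. Lean on these libraries where they do the work, as an engineer would, in place of code of your own. Each camera call takes 0.05 s, during which the arm holds its last target. There are 200 camera calls.

## Working session

There is one attempt and no reset: what is moved stays moved. The work goes in short steps, Python scripts to look and compute and a tool call to move; the robot and the scene stay as the last step left them, time stands still between calls to the robot, and variables do not carry over. Pictures are saved under pics/ and viewed, at most 10 in all, crops included, and the job is handed in when it is done.

Besides the shell and the picture viewer there is one more tool, called in YAML: its name, and indented under it one key for each argument. step_arm: Moves the arm, as the interface text tells. Scaled input: -1 to 1 covers 0.3 m each way for a shift and 45 degrees each way for a turn. Its arguments: {"type":"object","properties":{"steps":{"type":"array"}},"required":["steps"]}

```bash
mkdir -p pics; cat > h.py <<'E'
from rig import *
import numpy as np, cv2
def cam(n):
    c=capture(n); im=c["image"]; f=im.shape[0]/2/np.tan(np.radians(c["vertical_fov"])/2)
    return im,f,c["cx"],c["cy"],np.array(c["world_from_camera"])
def ray(c,u,v):
    _,f,cx,cy,T=c; d=T[:3,:3]@np.array([(u-cx)/f,(v-cy)/f,1]); return T[:3,3],d/np.linalg.norm(d)
def onplane(c,u,v,z):
    o,d=ray(c,u,v); return o+d*(z-o[2])/d[2]
def tri(r1,r2):
    (o1,d1),(o2,d2)=r1,r2
    A=np.c_[d1,-d2]; s=np.linalg.lstsq(A,o2-o1,rcond=None)[0]
    p,q=o1+s[0]*d1,o2+s[1]*d2; return (p+q)/2,np.linalg.norm(p-q)
def proj(c,p):
    _,f,cx,cy,T=c; q=T[:3,:3].T@(np.array(p)-T[:3,3]); return q[0]/q[2]*f+cx,q[1]/q[2]*f+cy
def blobs(im,kind,mina=25):
    h=cv2.cvtColor(im,cv2.COLOR_RGB2HSV); H,S,V=cv2.split(h)
    m={'red':((H<8)|(H>172))&(S>130)&(V>60),'blue':(H>98)&(H<128)&(S>120)&(V>50)}[kind].astype(np.uint8)
    n,l,s,c=cv2.connectedComponentsWithStats(m)
    return [(s[i].tolist(),c[i].round(1).tolist()) for i in range(1,n) if s[i][4]>=mina]
E
python3 - <<'E'
from h import *
for n in("side","top"):
    c=cam(n); cv2.imwrite(f"pics/{n}0.png",cv2.cvtColor(c[0],cv2.COLOR_RGB2BGR))
    print(n,c[1:4],c[4].round(3).tolist()); 
    for k in('red','blue'): print(k,blobs(c[0],k))
s=read_state(); print(s["time_s"],s["position"],s["tcp_rot"],s["opening"])
E
```

```text
side (np.float64(446.60478346887083), 278.1471838028988, 211.01908000622723) [[-0.998, 0.019, -0.052, 0.599], [0.056, 0.409, -0.911, 1.175], [0.004, -0.912, -0.409, 0.638], [0.0, 0.0, 0.0, 1.0]]
red [([287, 192, 3, 15, 31], [288.4, 199.6]), ([191, 331, 13, 5, 40], [197.3, 333.1])]
blue [([0, 0, 111, 43, 3324], [54.5, 17.2]), ([106, 0, 12, 12, 87], [112.4, 4.7]), ([153, 0, 21, 27, 337], [162.6, 10.0]), ([159, 0, 285, 301, 47227], [308.1, 112.3]), ([62, 50, 38, 28, 366], [83.3, 62.4]), ([112, 61, 15, 24, 256], [119.0, 71.0]), ([124, 103, 7, 8, 28], [127.3, 106.5]), ([32, 136, 42, 27, 492], [48.0, 146.6]), ([37, 138, 47, 37, 220], [59.2, 155.9]), ([43, 147, 99, 65, 3129], [101.1, 176.4]), ([168, 150, 16, 28, 252], [173.9, 159.4]), ([65, 195, 27, 6, 111], [80.1, 197.5]), ([52, 208, 12, 4, 31], [57.3, 210.0]), ([298, 252, 9, 8, 62], [301.7, 255.5]), ([189, 332, 55, 81, 1978], [216.0, 379.5])]
top (np.float64(472.398546380111), 286.9484371596811, 207.61925040259152) [[-0.016, -0.99, 0.143, 0.406], [-1.0, 0.019, 0.015, 0.143], [-0.018, -0.142, -0.99, 1.224], [0.0, 0.0, 0.0, 1.0]]
red [([171, 80, 8, 6, 44], [174.5, 82.4]), ([5, 213, 21, 22, 260], [15.4, 222.6])]
blue [([427, 0, 133, 420, 36268], [508.3, 228.2]), ([488, 24, 8, 10, 45], [492.5, 29.2]), ([317, 185, 11, 13, 110], [322.0, 191.0]), ([13, 237, 14, 12, 92], [19.9, 242.4]), ([318, 246, 9, 10, 81], [321.9, 250.1]), ([59, 262, 17, 9, 59], [67.3, 265.9])]
0.1 [0.16867602 0.60113518 0.22636225] [[-9.62747308e-01  2.70401362e-01 -8.50675637e-04]
 [ 2.70402490e-01  9.62745718e-01 -1.78196244e-03]
 [ 3.37139257e-04 -1.94560435e-03 -9.99998050e-01]] 1.0007568537783254
```

View pics/side0.png

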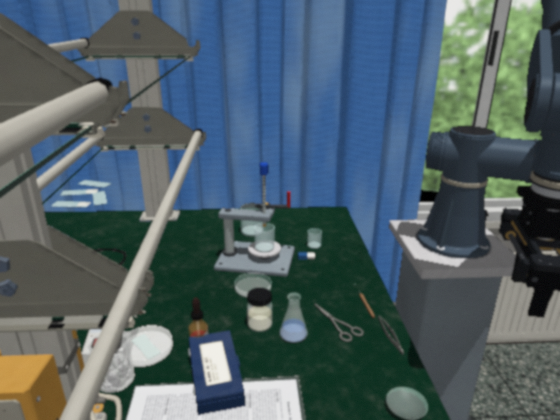

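View pics/top0.png

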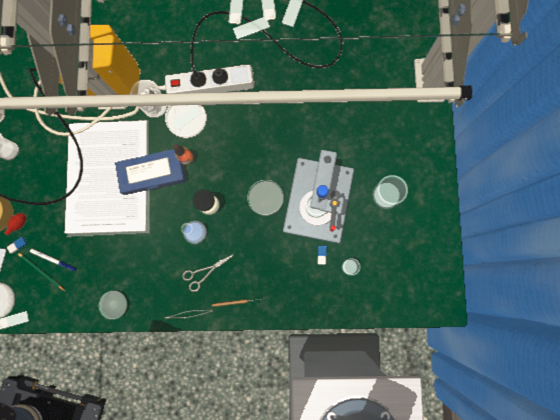

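The side view shows the knob near (264,169), the red post near (289,200) and the beaker near (264,238). The top view has the knob at (322,191) and the red post near (333,228). I'll enlarge crops of both.

```bash
python3 - <<'E'
from h import *
a=cam("side"); b=cam("top")
A=cv2.resize(a[0][150:285,205:335],None,fx=4,fy=4,interpolation=cv2.INTER_CUBIC)
B=cv2.resize(b[0][145:250,275:365],None,fx=4,fy=4,interpolation=cv2.INTER_CUBIC)
def sv(n,i): cv2.imwrite(n,cv2.cvtColor(i,cv2.COLOR_RGB2BGR))
W=np.zeros((540,400,3),np.uint8); W[:420,:360]=B
sv("pics/crop1.png",np.hstack([A[:,:390],W]))
for u,v in((322,191),):
    print(tri(ray(a,264,169),ray(b,u,v)))
print(blobs(b[0],'red',4)); print(tri(ray(a,288.4,199.6),ray(b,333,228)))
E
```

```text
(array([0.57507766, 0.08592425, 0.26783449]), np.float64(0.003842558426884563))
[([171, 80, 8, 6, 43], [174.5, 82.3]), ([184, 150, 5, 3, 11], [186.1, 151.3]), ([180, 154, 10, 8, 39], [184.1, 158.0]), ([5, 213, 21, 22, 263], [15.4, 222.6]), ([331, 225, 5, 6, 19], [332.6, 227.7])]
(array([0.50850674, 0.05769329, 0.16965741]), np.float64(0.0030505943529901863))
```

View pics/crop1.png

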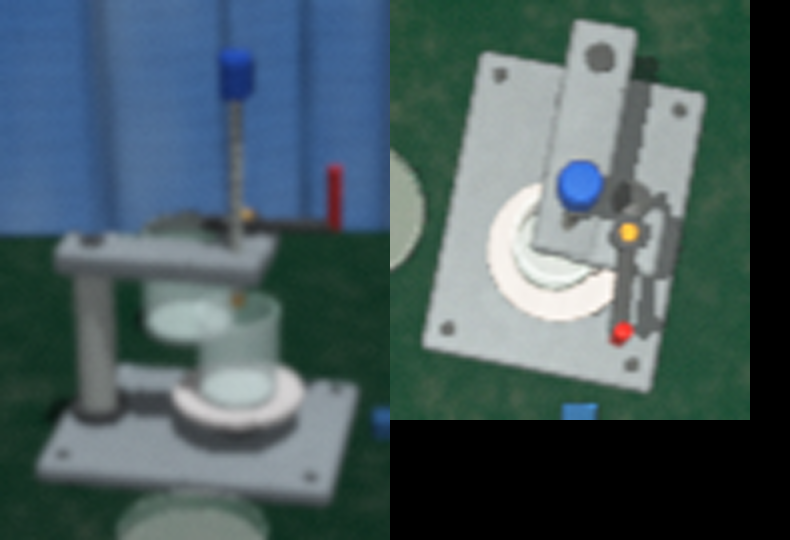

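The crop shows the knob at side (264.2,168.8), the foot at (264.5,224.5) just at the beaker rim, the stage ellipse near (264.5,248.5), and the lever lying along stand -x (open) with its gold pivot and red post. Next I fit the stand's yaw and cross-check the points.

```bash
python3 - <<'E'
from h import *
a=cam("side"); b=cam("top")
S=lambda x,y:(205+x/4,150+y/4); T=lambda x,y:(275+(x-390)/4,145+y/4)
P=lambda x,y,z:onplane(b,*T(x,y),z)
def ang(p,q): d=q-p; return np.degrees(np.arctan2(d[1],d[0])).round(1)
c=[P(x,y,.014) for x,y in((482,52),(706,95),(651,390),(424,347))]
print("edges",[np.linalg.norm(c[i]-c[(i+1)%4]).round(3) for i in range(4)],ang(c[3],c[0]),ang(c[2],c[1]),ang(c[1],c[0]),ang(c[2],c[3]))
print("arm",ang(P(540,245,.146),P(575,20,.146)),ang(P(605,268,.146),P(635,32,.146)))
print("knob",tri(ray(a,*S(237,75)),ray(b,*T(580,185))))
print("knobtop-plane",P(581,182,.283))
print("post mid",tri(ray(a,*S(335,197)),ray(b,*T(622,332))), "top",tri(ray(a,*S(335,167)),ray(b,*T(623,329))))
print("pivot",P(628,232,.16))
k=tri(ray(a,*S(237,75)),ray(b,*T(580,185)))[0]
o,d=ray(a,*S(238,303)); print("foot z", k[2]-.163, "side-ray at probe y", o+d*(k[1]-o[1])/d[1])
for z in(.026,.034,.042):
    print(z,"stage top",P(557,250,z),"side",onplane(a,*S(238,396),z), "beaker side",onplane(a,*S(237,387),z+.004),"rim",onplane(a,*S(240,308),z+.064))
E
```

```text
edges [np.float64(0.149), np.float64(0.197), np.float64(0.148), np.float64(0.198)] -12.0 -12.4 77.7 78.2
arm -10.1 -8.8
knob (array([0.57444176, 0.08493779, 0.26817032]), np.float64(0.003912354326064716))
knobtop-plane [0.57530912 0.08511362 0.283     ]
post mid (array([0.50798696, 0.05784292, 0.17079849]), np.float64(0.003868353265314741)) top (array([0.50790776, 0.05899504, 0.19308938]), np.float64(0.002905831724348459))
pivot [0.56801791 0.05157619 0.16      ]
foot z 0.10517031793626411 side-ray at probe y [0.57323454 0.08493779 0.10517473]
0.026 stage top [0.5776092  0.08573614 0.026     ] side [0.57352776 0.07174977 0.026     ] beaker side [0.57403674 0.0658906  0.03      ] rim [0.57133154 0.06183862 0.09      ]
0.034 stage top [0.57646434 0.08612105 0.034     ] side [0.57386219 0.08617672 0.034     ] beaker side [0.57436667 0.08048969 0.038     ] rim [0.57173715 0.07809667 0.098     ]
0.042 stage top [0.57531949 0.08650596 0.042     ] side [0.57419662 0.10060368 0.042     ] beaker side [0.57469661 0.09508878 0.046     ] rim [0.57214277 0.09435471 0.106     ]
```

```bash
cat >> h.py <<'E'
from scipy.spatial.transform import Rotation as Ro
def togo(p,yaw):
    "shift (in 0.3 m) and turn (in 45 deg) from now to TCP p, tool down, tool y at world angle yaw"
    s=read_state(); R=np.array(s["tcp_rot"]); y=np.radians(yaw)
    Y=np.array([np.cos(y),np.sin(y),0]); Z=np.array([0,0,-1.]); G=np.c_[np.cross(Y,Z),Y,Z]
    d=R.T@(np.array(p)-s["position"])/.3; r=Ro.from_matrix(R.T@G).as_rotvec(degrees=True)/45
    print("t",round(s["time_s"],2),"shift",d.round(3),"turn",r.round(3),"F",np.round(s["force"],1))
E
python3 - <<'E'
from h import *
a=cam("side"); b=cam("top"); print("beam end",tri(ray(a,200,137),ray(b,465,92)))
togo((.574,.085,.35),-12)
E
```

```text
beam end (array([ 0.77273944, -0.21682172,  0.27581789]), np.float64(0.012848299751764816))
t 0.4 shift [-1.766 -1.293 -0.409] turn [-0.     0.     1.918] F [-0.4 -0.3 -0.3]
```

step_arm:
  steps:
    - [0, 0, -0.13, 0, 0, 0, -1]
    - [-0.04, -0.03, -0.26, 0, 0, 0.1, -1]
    - [-0.15, -0.11, -0.35, 0, 0, 0.25, -1]
    - [-0.27, -0.2, -0.4, 0, 0, 0.4, -1]
    - [-0.38, -0.28, -0.41, 0, 0, 0.55, -1]
    - [-0.5, -0.36, -0.41, 0, 0, 0.7, -1]
    - [-0.61, -0.44, -0.41, 0, 0, 0.85, -1]
    - [-0.7, -0.51, -0.41, 0, 0, 1, -1]

```text
time_s: 1.07
position: [0.3278, 0.4001, 0.3509]
tcp_rot: [[-0.485, 0.875, 0.001], [0.875, 0.485, 0.001], [0.0, 0.002, -1.0]]
force: [1.2, 0.3, -0.2]
opening: 1.002
grasp_force: 0.0
```

```bash
python3 -c "
from h import *
togo((.574,.085,.35),-12)"
```

```text
t 1.07 shift [-1.317  0.208  0.003] turn [ 0.002 -0.001  0.911] F [ 1.2  0.3 -0.2]
```

step_arm:
  steps:
    - [-0.11, 0.02, 0, 0, 0, 0.12, -1]
    - [-0.23, 0.04, 0, 0, 0, 0.24, -1]
    - [-0.36, 0.06, 0, 0, 0, 0.38, -1]
    - [-0.49, 0.08, 0, 0, 0, 0.52, -1]
    - [-0.62, 0.1, 0, 0, 0, 0.66, -1]
    - [-0.75, 0.12, 0, 0, 0, 0.8, -1]
    - [-0.87, 0.14, 0, 0, 0, 0.91, -1]
    - [-0.99, 0.156, 0, 0, 0, 0.91, -1]

```text
time_s: 1.73
position: [0.5141, 0.1637, 0.3504]
tcp_rot: [[0.205, 0.979, 0.001], [0.979, -0.205, 0.0], [0.0, 0.001, -1.0]]
force: [-0.6, -0.1, 0.3]
opening: 1.0
grasp_force: 0.0
```

```bash
python3 -c "
from h import *
togo((.574,.085,.35),-12)"
```

```text
t 1.73 shift [-0.216  0.249  0.002] turn [ 0.001 -0.     0.003] F [-0.6 -0.1  0.3]
```

step_arm:
  steps:
    - [-0.09, 0.1, 0, 0, 0, 0, -0.4]
    - [-0.17, 0.19, 0, 0, 0, 0, -0.4]
    - [-0.21, 0.24, 0, 0, 0, 0, -0.4]
    - [-0.216, 0.249, 0, 0, 0, 0, -0.4]
    - [-0.216, 0.249, 0, 0, 0, 0, -0.4]
    - [-0.216, 0.249, 0, 0, 0, 0, -0.4]

```text
time_s: 2.23
position: [0.5724, 0.0875, 0.35]
tcp_rot: [[0.202, 0.979, -0.001], [0.979, -0.202, 0.001], [0.0, -0.001, -1.0]]
force: [-1.0, -0.3, 0.9]
opening: 0.715
grasp_force: 0.0
```

```bash
python3 - <<'E'
from h import *
togo((.574,.085,.274),-12)
a=cam("side"); b=cam("top"); print(proj(a,read_state()["position"]),proj(b,read_state()["position"]))
A=cv2.resize(a[0][100:260,200:330],None,fx=3.5,fy=3.5,interpolation=cv2.INTER_CUBIC)
B=cv2.resize(b[0][130:290,260:360],None,fx=3.5,fy=3.5,interpolation=cv2.INTER_CUBIC)[:560,:340]
cv2.imwrite("pics/crop2.png",cv2.cvtColor(np.hstack([A,B]),cv2.COLOR_RGB2BGR))
E
```

```text
t 2.23 shift [-0.007  0.007  0.253] turn [-0.002 -0.001  0.008] F [-1.  -0.3  0.9]
(np.float64(264.1805277999877), np.float64(137.53203444290358)) (np.float64(323.1924616685711), np.float64(185.8435577253678))
```

View pics/crop2.png

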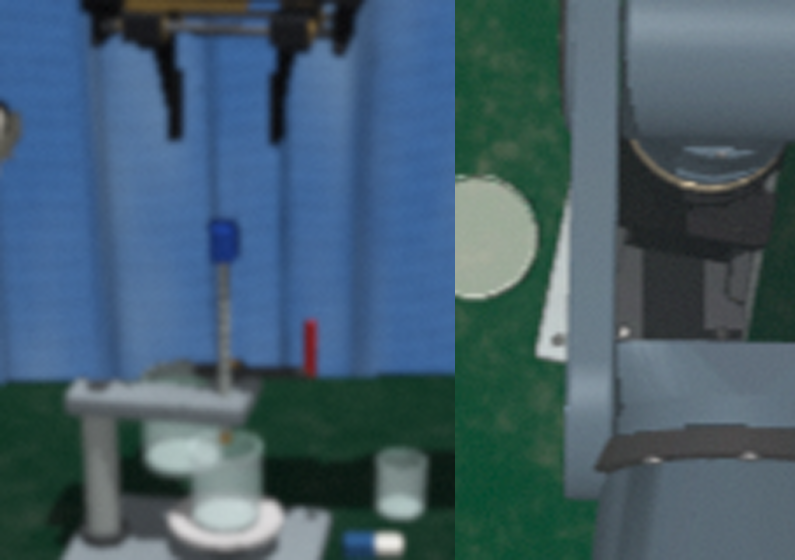

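The open fingers (side crop 175 and 277) straddle the knob (223) with the knob centred below, so I descend and close.

step_arm:
  steps:
    - [-0.007, 0.007, 0.08, 0, 0, 0, -0.4]
    - [-0.007, 0.007, 0.16, 0, 0, 0, -0.4]
    - [-0.007, 0.007, 0.22, 0, 0, 0, -0.4]
    - [-0.007, 0.007, 0.25, 0, 0, 0, -0.4]
    - [-0.007, 0.007, 0.25, 0, 0, 0, 0.9]
    - [-0.007, 0.007, 0.25, 0, 0, 0, 0.9]
    - [-0.007, 0.007, 0.25, 0, 0, 0, 0.9]
    - [-0.007, 0.007, 0.25, 0, 0, 0, 0.9]

```text
time_s: 3.0
position: [0.5756, 0.0847, 0.2768]
tcp_rot: [[0.201, 0.98, 0.003], [0.98, -0.201, -0.0], [0.0, 0.003, -1.0]]
force: [-0.5, -0.6, -0.0]
opening: 0.483
grasp_force: 0.0
```

step_arm:
  steps:
    - [0, 0, 0, 0, 0, 0, 0.9]
    - [0, 0, 0, 0, 0, 0, 0.9]
    - [0, 0, 0, 0, 0, 0, 0.9]
    - [0, 0, 0, 0, 0, 0, 0.9]

```text
time_s: 3.33
position: [0.5745, 0.0846, 0.2757]
tcp_rot: [[0.202, 0.979, -0.0], [0.979, -0.202, 0.0], [0.0, -0.0, -1.0]]
force: [-1.6, -0.1, 1.9]
opening: 0.258
grasp_force: 30.0
```

step_arm:
  steps:
    - [0, 0, 0.02, 0, 0, 0, 0.9]
    - [0, 0, 0.05, 0, 0, 0, 0.9]
    - [0, 0, 0.08, 0, 0, 0, 0.9]
    - [0, 0, 0.11, 0, 0, 0, 0.9]
    - [0, 0, 0.14, 0, 0, 0, 0.9]
    - [0, 0, 0.16, 0, 0, 0, 0.9]
    - [0, 0, 0.17, 0, 0, 0, 0.9]
    - [0, 0, 0.17, 0, 0, 0, 0.9]

```text
time_s: 4.0
position: [0.5744, 0.0845, 0.2225]
tcp_rot: [[0.202, 0.979, -0.002], [0.979, -0.202, 0.0], [-0.0, -0.002, -1.0]]
force: [-0.0, 1.1, -5.1]
opening: 0.255
grasp_force: 30.0
```

```bash
python3 - <<'E'
from h import *
togo((.574,.085,.209),-12)
a=cam("side")
A=cv2.resize(a[0][140:260,215:325],None,fx=5,fy=5,interpolation=cv2.INTER_CUBIC)
cv2.imwrite("pics/crop3.png",cv2.cvtColor(A,cv2.COLOR_RGB2BGR))
E
```

```text
t 4.0 shift [ 0.001 -0.002  0.045] turn [-0.002  0.     0.008] F [-0.   1.1 -5.1]
```

View pics/crop3.png

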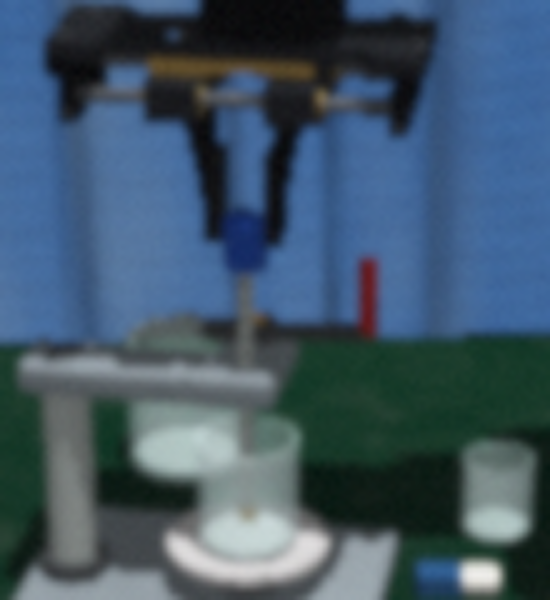

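The foot (crop 248,513) is inside the beaker, a little above the glass bottom (about 248,535), and nothing else is touched. I keep creeping down and watch the force.

step_arm:
  steps:
    - [0, 0, 0.006, 0, 0, 0, 0.9]
    - [0, 0, 0.012, 0, 0, 0, 0.9]
    - [0, 0, 0.018, 0, 0, 0, 0.9]
    - [0, 0, 0.024, 0, 0, 0, 0.9]
    - [0, 0, 0.027, 0, 0, 0, 0.9]
    - [0, 0, 0.03, 0, 0, 0, 0.9]

```text
time_s: 4.55
position: [0.5745, 0.0846, 0.2153]
tcp_rot: [[0.202, 0.979, -0.0], [0.979, -0.202, 0.0], [0.0, -0.0, -1.0]]
force: [-2.8, 1.1, 2.9]
opening: 0.258
grasp_force: 30.0
```

step_arm:
  steps:
    - [0, 0, 0.002, 0, 0, 0, 0.9]
    - [0, 0, 0.004, 0, 0, 0, 0.9]
    - [0, 0, 0.006, 0, 0, 0, 0.9]

```text
time_s: 4.8
position: [0.5746, 0.0845, 0.2142]
tcp_rot: [[0.202, 0.979, -0.0], [0.979, -0.202, 0.0], [-0.0, -0.0, -1.0]]
force: [-5.2, 1.3, 10.1]
opening: 0.258
grasp_force: 30.0
```

step_arm:
  steps:
    - [0, 0, 0.002, 0, 0, 0, 0.9]
    - [0, 0, 0.004, 0, 0, 0, 0.9]
    - [0, 0, 0.006, 0, 0, 0, 0.9]

```text
time_s: 5.05
position: [0.5746, 0.0845, 0.214]
tcp_rot: [[0.202, 0.979, 0.001], [0.979, -0.202, -0.0], [0.0, 0.001, -1.0]]
force: [-7.1, 1.3, 18.0]
opening: 0.26
grasp_force: 30.0
```

Contact: force rose from 3 to 18 N while z stalled at 0.214. I check the foot in the picture before letting go.

step_arm:
  steps:
    - [0, 0, 0, 0, 0, 0, 0.9]
    - [0, 0, 0, 0, 0, 0, 0.9]

```text
time_s: 5.22
position: [0.5746, 0.0845, 0.2141]
tcp_rot: [[0.201, 0.979, 0.001], [0.979, -0.201, -0.0], [0.0, 0.001, -1.0]]
force: [-6.9, 0.5, 15.4]
opening: 0.257
grasp_force: 30.0
```

```bash
python3 - <<'E'
from h import *
togo((.574,.085,.214),-12)
a=cam("side")
A=cv2.resize(a[0][170:260,220:300],None,fx=6,fy=6,interpolation=cv2.INTER_CUBIC)
cv2.imwrite("pics/crop4.png",cv2.cvtColor(A,cv2.COLOR_RGB2BGR))
E
```

```text
t 5.22 shift [ 0.001 -0.002  0.   ] turn [ 0.001 -0.     0.008] F [-6.9  0.5 15.4]
```

View pics/crop4.png

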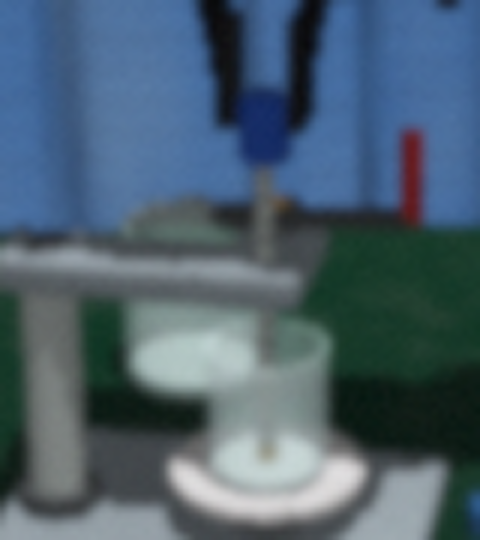

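The foot (266,455) stands within the floor ellipse (centre about 268,460). I release and lift.

step_arm:
  steps:
    - [0, 0, 0, 0, 0, 0, 0.1]
    - [0, 0, 0, 0, 0, 0, -0.2]
    - [0, 0, 0, 0, 0, 0, -0.3]
    - [0, 0, 0, 0, 0, 0, -0.3]
    - [0, 0, 0, 0, 0, 0, -0.3]
    - [0, 0, -0.04, 0, 0, 0, -0.3]
    - [0, 0, -0.12, 0, 0, 0, -0.3]
    - [0, 0, -0.2, 0, 0, 0, -0.3]

```text
time_s: 5.93
position: [0.5742, 0.0843, 0.2709]
tcp_rot: [[0.202, 0.979, -0.003], [0.979, -0.202, -0.0], [-0.001, -0.003, -1.0]]
force: [0.3, -0.2, 1.2]
opening: 0.641
grasp_force: 0.0
```

```bash
python3 - <<'E'
from h import *
a=cam("side"); h=cv2.cvtColor(a[0],cv2.COLOR_RGB2HSV)
m=(((h[...,0]<8)|(h[...,0]>172))&(h[...,1]>110)).astype(np.uint8); m[:,:280]=0;m[:,300:]=0;m[:180]=0;m[215:]=0
print(cv2.boundingRect(m))
yaw=-12;c,s=np.cos(np.radians(yaw)),np.sin(np.radians(yaw)); R=np.array([[c,-s],[s,c]])
print("post open model",np.array([.5745,.0847])+R@[-.06,-.035],"end",np.array([.5745,.0847])+R@[0,-.095])
togo((.508,.060,.29),-102)
E
```

```text
(287, 193, 3, 15)
post open model [0.50853423 0.06293954] end [ 0.55474839 -0.00822402]
t 5.98 shift [-0.126 -0.211 -0.046] turn [ 0.007 -0.01   2.008] F [1.8 0.  3.2]
```

step_arm:
  steps:
    - [0, 0, -0.06, 0, 0, 0.14, -0.3]
    - [-0.03, -0.05, -0.06, 0, 0, 0.28, -0.3]
    - [-0.06, -0.1, -0.06, 0, 0, 0.42, -0.3]
    - [-0.09, -0.15, -0.06, 0, 0, 0.56, -0.3]
    - [-0.12, -0.2, -0.06, 0, 0, 0.7, -0.3]
    - [-0.126, -0.211, -0.06, 0, 0, 0.84, -0.3]
    - [-0.126, -0.211, -0.06, 0, 0, 0.98, -0.3]
    - [-0.126, -0.211, -0.06, 0, 0, 1, -0.3]

```text
time_s: 6.65
position: [0.5051, 0.06, 0.2896]
tcp_rot: [[0.837, 0.547, 0.001], [0.547, -0.837, -0.0], [0.0, 0.0, -1.0]]
force: [0.3, 0.2, -0.1]
opening: 0.649
grasp_force: 0.0
```

step_arm:
  steps:
    - [0, 0, 0, 0, 0, 0.15, -0.3]
    - [0, 0, 0, 0, 0, 0.3, -0.3]
    - [0, 0, 0, 0, 0, 0.45, -0.3]
    - [0, 0, 0, 0, 0, 0.6, -0.3]
    - [0, 0, 0, 0, 0, 0.75, -0.3]
    - [0, 0, 0, 0, 0, 0.9, -0.3]
    - [0, 0, 0, 0, 0, 1, -0.3]
    - [0, 0, 0, 0, 0, 1, -0.3]

```text
time_s: 7.32
position: [0.5056, 0.0602, 0.2894]
tcp_rot: [[0.98, -0.201, 0.0], [-0.201, -0.98, -0.0], [0.0, 0.0, -1.0]]
force: [-0.8, -0.3, 0.1]
opening: 0.646
grasp_force: 0.0
```

```bash
python3 - <<'E'
from h import *
togo((.508,.060,.186),-102)
print(read_state()["position"])
a=cam("side")
A=cv2.resize(a[0][110:260,215:345],None,fx=4,fy=4,interpolation=cv2.INTER_CUBIC)
cv2.imwrite("pics/crop5.png",cv2.cvtColor(A,cv2.COLOR_RGB2BGR))
E
```

```text
t 7.32 shift [ 0.008 -0.001  0.345] turn [ 0.    -0.     0.009] F [-0.8 -0.3  0.1]
[0.50556108 0.0601816  0.28938482]
```

View pics/crop5.png

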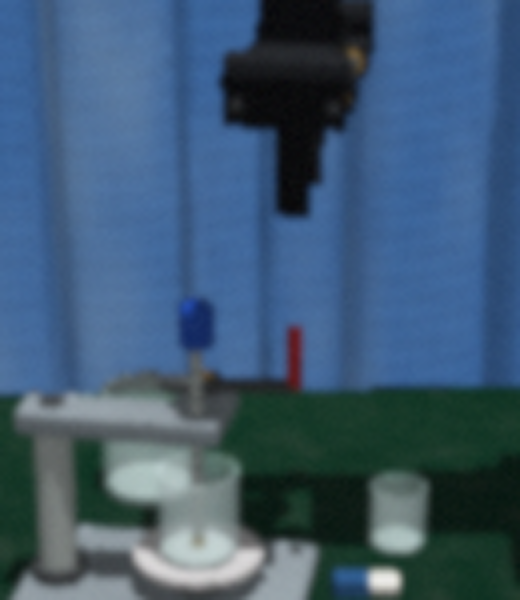

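Fingers (293) are above the post (295), and the foot is still on the bottom. I descend and grip the post.

step_arm:
  steps:
    - [0.008, 0, 0.1, 0, 0, 0, -0.3]
    - [0.008, 0, 0.2, 0, 0, 0, -0.3]
    - [0.008, 0, 0.29, 0, 0, 0, -0.3]
    - [0.008, 0, 0.335, 0, 0, 0, -0.3]
    - [0.008, 0, 0.34, 0, 0, 0, -0.3]
    - [0.008, 0, 0.34, 0, 0, 0, 0.9]
    - [0.008, 0, 0.34, 0, 0, 0, 1]
    - [0.008, 0, 0.34, 0, 0, 0, 1]

```text
time_s: 8.03
position: [0.5087, 0.0597, 0.1889]
tcp_rot: [[0.98, -0.201, 0.003], [-0.201, -0.98, -0.0], [0.003, -0.0, -1.0]]
force: [0.5, -0.0, 0.3]
opening: 0.506
grasp_force: 0.0
```

step_arm:
  steps:
    - [0, 0, 0, 0, 0, 0, 1]
    - [0, 0, 0, 0, 0, 0, 1]
    - [0, 0, 0, 0, 0, 0, 1]
    - [0, 0, 0, 0, 0, 0, 1]
    - [0, 0, 0, 0, 0, 0, 1]

```text
time_s: 8.45
position: [0.5076, 0.0598, 0.1879]
tcp_rot: [[0.979, -0.202, 0.001], [-0.202, -0.979, 0.0], [0.0, -0.0, -1.0]]
force: [-0.5, 0.8, -0.3]
opening: 0.127
grasp_force: 0.9
```

```bash
cat > arc.py <<'E'
from h import *
s=read_state(); p=s["position"]; R=np.array(s["tcp_rot"]); yaw=np.degrees(np.arctan2(R[1,1],R[0,1]))
piv=np.array([.5672,.0505]); v=p[:2]-piv; print("r",np.hypot(*v),"lever deg",(np.degrees(np.arctan2(v[1],v[0]))-168)%360, "yaw",yaw, "F",s["force"],s["opening"],s["grasp_force"])
u=v/np.hypot(*v)*.06
for da in(7,14,21,28,35,42,45):
    t=np.radians(da); w=piv+np.array([[np.cos(t),-np.sin(t)],[np.sin(t),np.cos(t)]])@u
    d=R.T@np.array([*(w-p[:2]),0])/.3; print(da,d.round(3),"turn",round(-da/45,3))
E
python3 arc.py
```

```text
r 0.060365734291676174 lever deg 3.1283307209387203 yaw -101.6354989725025 F [-0.45962475  0.84353269 -0.33895961] 0.1268485627300226 0.9222828783094883
7 [ 0.004  0.024 -0.   ] turn -0.156
14 [ 0.009  0.048 -0.   ] turn -0.311
21 [ 0.018  0.071 -0.   ] turn -0.467
28 [ 0.029  0.093 -0.   ] turn -0.622
35 [ 0.043  0.113 -0.   ] turn -0.778
42 [ 0.059  0.131 -0.   ] turn -0.933
45 [ 0.067  0.138 -0.   ] turn -1.0
```

step_arm:
  steps:
    - [0, 0, 0, 0, 0, 0, 1]
    - [0, 0, 0, 0, 0, 0, 1]
    - [0.004, 0.024, 0, 0, 0, -0.15, 1]
    - [0.009, 0.048, 0, 0, 0, -0.3, 1]
    - [0.018, 0.071, 0, 0, 0, -0.45, 1]
    - [0.029, 0.093, 0, 0, 0, -0.6, 1]
    - [0.043, 0.113, 0, 0, 0, -0.75, 1]
    - [0.043, 0.113, 0, 0, 0, -0.78, 1]

```text
time_s: 9.12
position: [0.5151, 0.0234, 0.1879]
tcp_rot: [[0.917, 0.4, 0.004], [0.4, -0.917, 0.0], [0.003, 0.001, -1.0]]
force: [2.6, 1.4, -1.4]
opening: 0.099
grasp_force: 30.0
```

```bash
python3 arc.py
```

```text
r 0.05868783522391526 lever deg 39.4730568855274 yaw -66.43307336674346 F [ 2.55303989  1.35253251 -1.43666634] 0.09890258413732843 29.9983611702919
7 [-0.001  0.025  0.   ] turn -0.156
14 [0.005 0.048 0.   ] turn -0.311
21 [0.014 0.071 0.   ] turn -0.467
28 [0.025 0.092 0.   ] turn -0.622
35 [0.04  0.112 0.   ] turn -0.778
42 [0.056 0.13  0.   ] turn -0.933
45 [0.064 0.137 0.   ] turn -1.0
```

step_arm:
  steps:
    - [0, 0.025, 0, 0, 0, -0.15, 1]
    - [0.005, 0.048, 0, 0, 0, -0.31, 1]
    - [0.014, 0.071, 0, 0, 0, -0.46, 1]
    - [0.025, 0.092, 0, 0, 0, -0.62, 1]
    - [0.04, 0.112, 0, 0, 0, -0.77, 1]
    - [0.048, 0.121, 0, 0, 0, -0.85, 1]
    - [0.048, 0.121, 0, 0, 0, -0.85, 1]

```text
time_s: 9.7
position: [0.5428, -0.0019, 0.1878]
tcp_rot: [[0.475, 0.88, 0.004], [0.88, -0.475, 0.003], [0.005, 0.001, -1.0]]
force: [4.4, 6.1, -0.1]
opening: 0.101
grasp_force: 30.0
```

```bash
python3 arc.py
```

```text
r 0.05777730606889469 lever deg 77.0208321666147 yaw -28.373897942693254 F [ 4.38917538  6.08260946 -0.13009641] 0.10072820473472419 29.998675882816315
7 [-0.004  0.025  0.   ] turn -0.156
14 [0.001 0.048 0.   ] turn -0.311
21 [0.01  0.071 0.   ] turn -0.467
28 [0.022 0.093 0.   ] turn -0.622
35 [0.036 0.113 0.   ] turn -0.778
42 [0.052 0.131 0.   ] turn -0.933
45 [0.059 0.138 0.   ] turn -1.0
```

step_arm:
  steps:
    - [-0.002, 0.012, 0, 0, 0, -0.08, 1]
    - [-0.003, 0.024, 0, 0, 0, -0.15, 1]
    - [-0.001, 0.036, 0, 0, 0, -0.23, 1]
    - [0.001, 0.048, 0, 0, 0, -0.3, 1]
    - [0.004, 0.056, 0, 0, 0, -0.3, 1]
    - [0.004, 0.06, 0, 0, 0, -0.3, 1]

```text
time_s: 10.2
position: [0.5549, -0.0063, 0.1873]
tcp_rot: [[0.259, 0.966, -0.006], [0.966, -0.259, 0.009], [0.007, -0.008, -1.0]]
force: [-3.3, 13.9, 5.6]
opening: 0.1
grasp_force: 30.0
```

```bash
python3 arc.py
```

```text
r 0.05808070231517809 lever deg 89.78573413690737 yaw -15.003303865805087 F [-3.25748938 13.9069314   5.64744061] 0.09968304070555395 30.006953179836273
7 [-0.004  0.025 -0.   ] turn -0.156
14 [ 0.002  0.048 -0.   ] turn -0.311
21 [ 0.01   0.071 -0.   ] turn -0.467
28 [ 0.022  0.093 -0.001] turn -0.622
35 [ 0.035  0.113 -0.001] turn -0.778
42 [ 0.051  0.131 -0.001] turn -0.933
45 [ 0.059  0.139 -0.001] turn -1.0
```

step_arm:
  steps:
    - [0.005, 0.01, 0, 0, 0, 0, 1]
    - [0.008, 0.02, 0, 0, 0, 0, 1]
    - [0.008, 0.03, 0, 0, 0, 0, 1]
    - [0.008, 0.03, 0, 0, 0, 0, 1]

```text
time_s: 10.53
position: [0.5559, -0.0065, 0.1868]
tcp_rot: [[0.257, 0.966, -0.025], [0.966, -0.257, 0.008], [0.001, -0.026, -1.0]]
force: [-17.3, 9.2, 15.0]
opening: 0.098
grasp_force: 30.1
```

Firmly against the stop (17 N, no more travel). I release and lift clear.

step_arm:
  steps:
    - [0, -0.012, 0, 0, 0, 0, 0.5]
    - [0, -0.024, 0, 0, 0, 0, 0]
    - [0, -0.024, 0, 0, 0, 0, -0.3]
    - [0, -0.024, 0, 0, 0, 0, -0.3]
    - [0, -0.024, 0, 0, 0, 0, -0.3]
    - [0, -0.024, -0.06, 0, 0, 0, -0.3]
    - [0, -0.024, -0.16, 0, 0, 0, -0.3]
    - [0, -0.024, -0.28, 0, 0, 0, -0.3]

```text
time_s: 11.2
position: [0.5587, -0.0095, 0.2705]
tcp_rot: [[0.256, 0.967, -0.005], [0.967, -0.256, 0.001], [-0.001, -0.005, -1.0]]
force: [0.4, -0.8, 0.3]
opening: 0.602
grasp_force: 0.0
```

step_arm:
  steps:
    - [-0.05, 0, -0.1, 0, 0, 0, -0.3]
    - [-0.17, 0, -0.15, 0, 0, 0, -0.3]
    - [-0.3, 0, -0.2, 0, 0, 0, -0.3]
    - [-0.42, 0, -0.2, 0, 0, 0, -0.3]
    - [-0.54, 0, -0.2, 0, 0, 0, -0.3]
    - [-0.66, 0, -0.2, 0, 0, 0, -0.3]
    - [-0.7, 0, -0.2, 0, 0, 0, -0.3]
    - [-0.7, 0, -0.2, 0, 0, 0, -0.3]

```text
time_s: 11.87
position: [0.5058, -0.2158, 0.3315]
tcp_rot: [[0.26, 0.965, 0.0], [0.965, -0.26, -0.001], [-0.001, 0.001, -1.0]]
force: [0.8, 0.7, -0.1]
opening: 0.653
grasp_force: 0.0
```

```bash
python3 - <<'E'
from h import *
s=read_state(); print(s["time_s"],s["position"],s["force"],s["opening"])
a=cam("side"); b=cam("top")
A=cv2.resize(a[0][150:270,210:310],None,fx=4,fy=4,interpolation=cv2.INTER_CUBIC)
B=cv2.resize(b[0][140:260,270:365],None,fx=4,fy=4,interpolation=cv2.INTER_CUBIC)
cv2.imwrite("pics/crop6.png",cv2.cvtColor(np.hstack([A,B]),cv2.COLOR_RGB2BGR))
E
```

```text
11.8667 [ 0.50576889 -0.21581082  0.3315363 ] [ 0.78031889  0.66670694 -0.06272948] 0.6527152893926327
```

View pics/crop6.png

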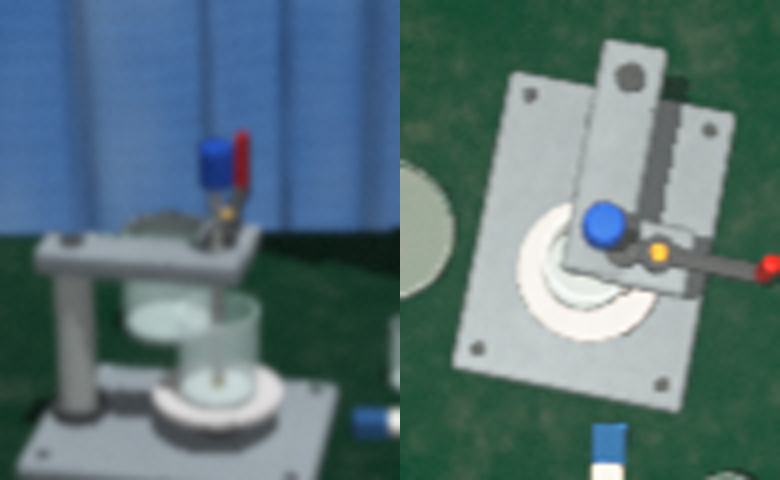

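The lever lies along stand -y (pivot 660,252 to post 768,267). The foot is on the glass bottom (218,380), the beaker is upright and the arm is clear, so I hand in.

```bash
python3 -c "
from rig import *
print(hand_in())"
```

```text
the job is handed in; nothing more can be done
None
```

The job is handed in at about 12 s of 48 s: the probe's foot rests on the beaker's bottom, the clamp lever is swung to its stop, the beaker is upright and the arm is clear; the hand-in returned no verdict.

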